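# Find the tight spot in a van cabinet's sliding-door track

### The arm

A 7-joint arm with a two-finger parallel gripper is mounted at the origin on the work surface. World frame = base frame: x ahead of the robot, y to its left, z up, the work surface at z = 0. Lengths are in mm, angles in rad, forces in N, time in s.
With the tool pointing down it reaches from about 400 to 875 mm from the base axis. Payload 4.4 kg.
Tool frame: the origin (TCP) lies on the centre line of the jaws, within the pads' length; the fingertips stand 19 mm ahead of it and the grasp point (between the pads) is the TCP; z points along the fingers, y is the line along which they close (so a half turn about z gives the same grasp; the last joint's range is limited). The gripper opens to 85 mm and grips with 20 to 120 N. Pads are 22 mm wide; open, the fingers measure 114 mm over their backs; the gripper's body (76 mm by 85 mm) begins 54 mm behind the grasp point. The pads swing forward as they close: fully open they stand 13 mm farther back than shut.
Start: joints at [-1.295, 0.628, 0.038, 1.517, -0.027, 0.996, -0.02], TCP at [217.847, 612.422, 250.313] pointing down, gripper open.
Joint ranges: [-3.06, 3.06], [-0.37, 2.12], [-1.25, 1.32], [0.18, 2.47], [-1.1, 4.24], [0.23, 1.98], [-2.94, 2.94]. Speed limits (rad/s): [2.57, 2.57, 3.14, 3.14, 3.14, 3.14, 3.14].

### API

Orientations are given as [roll, pitch, yaw] about the fixed x, y, z axes, in that order (R = Rz(yaw) Ry(pitch) Rx(roll)).
In Python, from cell import ctrl, viewer, silhouettes gives the robot as it stands.
- The arm moves only by the shell command python3 -m creep 'ROWS'. ROWS is JSON, a list of rows, each an object with "jaw": the gripper command: -1 is shut, 1 is fully open, values between are in proportion; "xyz": the shift along the tool's x, y, z in mm, a list of three; "angular": the turn, a rotation vector about the tool's x, y, z in rad, a list of three. In form: [{"jaw": jaw, "xyz": [tx, ty, tz], "angular": [rx, ry, rz]}, ...]. A call has 1 to 12 rows; each row is the pose to reach, as a shift and turn from the pose commanded when the call began, along the tool's axes at that moment; what a row does not reach only later rows make up. A row lasts 1/8 s, in which the tool goes at most 62.5 mm and 10.7 degrees, less where a joint would pass 70% of its speed; a pose out of reach is approached as far as the arm can. A call with a gripper value outside its range is refused whole. The fingers move at their own pace and stop on an object; the grip force is fixed at half the most. Time passes only in rows, so rows that repeat a pose let the fingers close. It gives the time, the measured TCP pose, the force, the opening and the grip force at its end, in the units of the state.
- ctrl.read_state(): the state, without advancing time (a new reading comes with each control period).
- viewer.get_image(name): name is "side" or "top" or "wrist"; returns (picture, depth): 480x640x3 uint8, red, green, blue; 480x640 float32, mm along the optical axis (not along the pixel's ray), 0 where there is no reading.
- viewer.camera_model(name): a dict with "fx", "fy", "cx", "cy" (pixels), "dist" ([k1, k2, p1, p2, k3] as OpenCV has them; the pictures are not rectified), "T" (4x4, takes a point from camera to world coordinates). Camera axes: x right, y down, z forward; pixel columns grow to the right and rows downward; lengths in mm; the calibration is good to about 2 mm. A picture is of the moment at which its call begins: read the wrist's pose just before it. camera_model takes no time and is no camera call; for the wrist camera it gives the pose at the moment of the call.
- ctrl.finish_job(): hands the job in; it is judged then, once.
Trained networks look in the newest picture that a camera, given by its name, has taken for a name from the list of things; names that differ only in an ending like _2 or _b are one class to them, and where a whole thing is asked for, a point or a joint stands for the part that bears it (a point fixed in the world has none). Each returns a list of dicts, best first, with "score" (0 to 1); they miss things now and then, are a little off and sometimes report something else, mostly with a low value. They report only what shows in the picture. A call takes as long as a camera call.
- silhouettes(camera, target): "pixels" (480x640 bool, what is visible of it) and "xy" ([column, row] in pixels, amid what is visible of it).
The state is a dict: "clock": time; "qpos": joint angles; "qd": joint speeds; "tau": joint torques, N m; "eef_pos": TCP position; "tool_rot": TCP orientation; "force": force on the tool from outside, world axes, zero at the start; "torque": the same for the moment, N m; "width": finger opening in mm; "gripper_force": force on a finger pad.
Only numpy, scipy, OpenCV 4.12 (cv2) and the standard library are available. Lean on these libraries where they do the work, as an engineer would, in place of code of your own. Each camera call takes 0.05 s, during which the arm holds its last target. There are 200 camera calls.

### The job

Somewhere along this cabinet-door track there is a tight spot hidden in the channel. Hold the plywood test panel by its black handle and slide it slowly so that its end pushes the red marker clip ahead until the clip comes up firmly against the tight spot, pressing with about 10 newtons in all and never forcing it; then draw the panel back to leave a gap of about 25 mm, with the clip still standing against the tight spot, and let go. Touch the clip only with the panel, and do not disturb the tape measure, pencil, offcut and screwdriver lying beside the track.

Things in the scene. Friction and masses are not known exactly. Their poses are not given: they have to be found in the camera images.
- track: Dark brown wooden board 100 x 500 x 12 mm, fixed to the bench, that carries the aluminium channel lengthwise. Origin: middle of its underside, on the bench. z up, y along the track in the direction in which the panel must be pushed (from the panel towards the clip). The track may be turned on the bench.
- channel: Aluminium channel 36 mm wide, 24 mm high, 460 mm long, with a 10 mm slot along its top, fixed on the board (its top 36 mm above the bench), axes as the track. Origin: middle of its underside. The tight spot is a rubber lump out of sight inside it, anywhere from 5 to 145 mm on the y+ side of the channel's middle; it stays where it is and takes the clip's front face at that place. It is springy, about 2 N per mm; 16 N on it is forcing.
- handle (a point): Centre of the upper part of the panel's black handle, 110 mm above the bench: an upright block 16 mm along the track, 34 mm across it, its top 21 mm above this point, its free sides reaching 19 mm below this point. Grip it from above with the fingers closing along the track. It is in the middle of the panel's length. The panel only slides along the track, over about 320 mm, against a friction of about 1.5 N.
- nose (a point): Middle of the leading (y+) end face of the plywood panel, 50 mm from the handle's middle along the track and 50 mm above the bench. The panel is 100 mm long, 12 mm thick, its top about 90 mm above the bench.
- clip_tail (a point): Middle of the near (y-) face of the red clip, the face that the panel's nose meets, 50 mm above the bench. The gap is the distance from nose to here.
- clip: Red plastic marker clip that rides in the channel ahead of the panel; the red block is 40 mm across, 20 mm along the track, its top 65 mm above the bench. Origin: on the board's top under the block's middle, so its faces lie 10 mm either way along the track. It slides along the track against a friction of about 3 N and stays where it is left; when the push is taken off, the tight spot presses it back by 1 to 5 mm and it stays there, still touching.
- tape: Bystander: yellow and black tape measure 70 x 36 x 66 mm. Origin: centre of its underside.
- pencil: Bystander: green carpenter's pencil, 150 mm long, 8 mm thick. Origin: middle of its underside.
- offcut: Bystander: wood offcut 120 x 45 x 18 mm. Origin: centre of its underside.
- screwdriver: Bystander: screwdriver about 190 mm long, lying down.
- panel (a joint): How far the panel has slid along the track (m), growing towards the clip; the handle is 155 mm on the y- side of the track's middle at 0.

How it is judged:
By the outcome, as a careful person would: the job done as asked, in the order asked, and still so for the second after the job is handed in, with the robot touching nothing.
It also fails if it takes over 67 s, if anything falls off the work surface, if the arm or the gripper's body presses on something with over 40 N, if the wrist force passes 120 N, or if a joint passes its speed limit or range.

## Working session

There is one attempt and no reset: what is moved stays moved. The work goes in short steps, Python scripts to look and compute and a shell command to move; the robot and the scene stay as the last step left them, time stands still between calls to the robot, and variables do not carry over. Pictures are saved under pics/ and viewed, at most 10 in all, crops included, and the job is handed in when it is done.

```bash
mkdir -p pics; ls
cat > h.py <<'E'
import numpy as np,cv2
from cell import ctrl,viewer,silhouettes
def pts(cam,depth,mask):
    m=viewer.camera_model(cam);v,u=np.nonzero(mask&(depth>0))
    K=np.array([[m['fx'],0,m['cx']],[0,m['fy'],m['cy']],[0,0,1.]])
    n=cv2.undistortPoints(np.stack([u,v],1).astype(float)[:,None],K,np.array(m['dist'],float))[:,0]
    z=depth[v,u];p=np.c_[n*z[:,None],z,np.ones(len(z))]
    return (p@np.array(m['T']).T)[:,:3]
E
python3 - <<'E'
from h import *
s=ctrl.read_state();print({k:np.round(s[k],3).tolist() for k in s})
for c in ['top','side']:
    im,d=viewer.get_image(c)
    cv2.imwrite(f'pics/{c}0.png',im[:,:,::-1])
    for t in ['track','channel','handle','clip','panel']:
        for r in silhouettes(c,t)[:1]:
            p=pts(c,d,r['pixels']);
            if len(p)<5: print(c,t,'few');continue
            h=p[:,2]
            top=p[h>np.percentile(h,95)-6]
            mc=np.median(top,0); q=top[:,:2]-top[:,:2].mean(0)
            rr=cv2.minAreaRect(p[:,:2].astype(np.float32))
            print(c,t,round(r['score'],2),np.round(r['xy']),'n',len(p),'zr',np.percentile(h,[2,50,98]).round(),'topmed',mc.round(1),'rect',np.round(np.r_[rr[0],rr[1],rr[2]],1), 'toprect',[np.round(a,1) for a in cv2.minAreaRect(top[:,:2].astype(np.float32))])
E
```

```text
pics
{'clock': 0.0, 'qpos': [-1.295, 0.629, 0.038, 1.518, -0.027, 0.996, -0.02], 'qd': [0.002, 0.001, 0.001, -0.0, 0.0, -0.002, 0.001], 'tau': [-0.0, -56.341, 1.226, -19.343, 0.011, 0.011, -0.0], 'eef_pos': [217.63, 611.841, 249.385], 'tool_rot': [-3.14, 0.0, 2.8], 'force': [0.107, 0.442, -0.062], 'torque': [-0.016, 0.014, -0.023], 'gripper_force': 0.0, 'width': 85.81}
top track 0.81 [368. 270.] n 25071 zr [  8.  13. 102.] topmed [ 569.6 -185.    87.9] rect [542.4 -70.3 103.9 509.9  15.3] toprect [array([ 571.5, -179.6]), array([ 39.4, 134.9]), np.float64(15.2)]
top channel 0.6 [335. 281.] n 7072 zr [12. 35. 39.] topmed [530.5 -28.3  35.7] rect [542.7 -71.8  39.2 474.   15.5] toprect [array([541.7, -69.3]), array([ 36. , 468.8]), np.float64(15.3)]
top handle 0.84 [475. 241.] n 1327 zr [ 39.  90. 132.] topmed [ 576.2 -194.7  130.5] rect [ 577.3 -201.7   39.3  112.8   21.7] toprect [array([ 576.2, -195.5]), array([33.9, 16.9]), np.float64(14.6)]
top clip 0.91 [416. 256.] n 545 zr [24. 64. 67.] topmed [ 557.1 -123.8   64.5] rect [ 558.7 -126.3   43.6   25.6   14.5] toprect [array([ 556.
[... 539 characters left out ...]
.6 -39.3  60.2 526.3  14.2] toprect [array([541.7, -67.9]), array([ 39.3, 470.9]), np.float64(15.0)]
side handle 0.88 [360. 344.] n 2952 zr [ 38.  85. 132.] topmed [ 575.3 -198.2  131.1] rect [ 593.9 -151.7  188.8   73.3   79. ] toprect [array([ 576.8, -195.6]), array([34.6, 16.7]), np.float64(16.7)]
side clip 0.75 [357. 340.] n 2929 zr [ 38.  86. 132.] topmed [ 575.7 -198.2  131.1] rect [ 595.9 -136.7  214.8   65.6   71.5] toprect [array([ 576.8, -195.6]), array([34.6, 16.7]), np.float64(16.7)]
side panel 0.93 [358. 344.] n 2944 zr [ 38.  85. 132.] topmed [ 575.2 -198.4  131.1] rect [ 594.4 -141.   205.7   65.6   71.5] toprect [array([ 575.7, -196. ]), array([32.2, 16.7]), np.float64(16.7)]
```

View pics/top0.png

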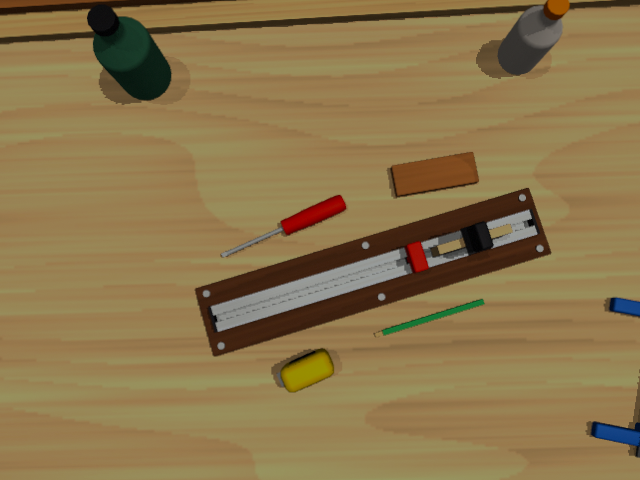

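View pics/side0.png

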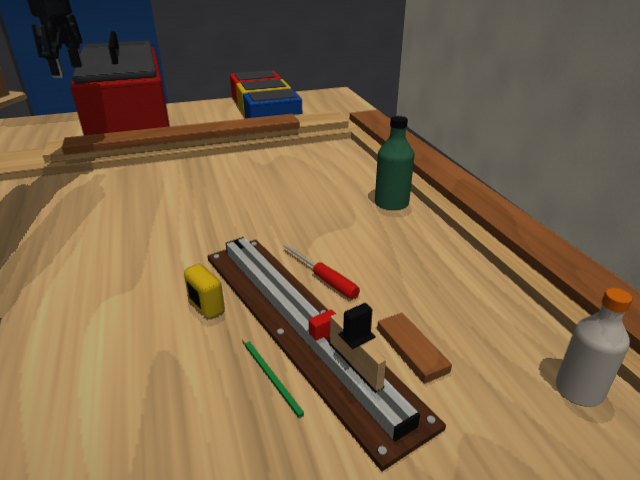

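Both pictures show the track turned by about 15°. In the top view the panel and handle are at the right (475,238) and the clip is ahead of them at (416,256). The tape (307,370), pencil (430,318), screwdriver (285,225) and offcut (435,174) all lie clear beside the track. The track's y runs along (-0.260, 0.966), the handle is at about (576.3, -195.6), and the gap is about 14 mm. I'll move above the handle.

```bash
python3 -m creep '[{"jaw":1,"xyz":[-406,-240,0],"angular":[0,0,2.537]},{"jaw":1,"xyz":[-406,-240,0],"angular":[0,0,2.537]},{"jaw":1,"xyz":[-406,-240,0],"angular":[0,0,2.537]},{"jaw":1,"xyz":[-406,-240,0],"angular":[0,0,2.537]},{"jaw":1,"xyz":[-406,-240,0],"angular":[0,0,2.537]},{"jaw":1,"xyz":[-406,-240,0],"angular":[0,0,2.537]},{"jaw":1,"xyz":[-406,-240,0],"angular":[0,0,2.537]},{"jaw":1,"xyz":[-608,-641,0],"angular":[0,0,2.537]},{"jaw":1,"xyz":[-608,-641,0],"angular":[0,0,2.537]},{"jaw":1,"xyz":[-608,-641,0],"angular":[0,0,2.537]},{"jaw":1,"xyz":[-608,-641,0],"angular":[0,0,2.537]},{"jaw":1,"xyz":[-608,-641,0],"angular":[0,0,2.537]}]'; python3 -c "
from h import *
print(ctrl.read_state()['qpos'])"
```

```text
clock: 2.1
eef_pos: [549.3, -33.5, 250.6]
tool_rot: [3.141, -0.001, 0.544]
force: [1.3, 0.6, -0.1]
width: 85.4
gripper_force: 0.0
[-0.41750088  0.56280407  0.66462286  1.81132923 -0.42910567  0.91480675
 -0.58694862]
```

```bash
python3 -m creep '[{"jaw":1,"xyz":[-60,150,30],"angular":[0,0,0.28]},{"jaw":1,"xyz":[-60,150,30],"angular":[0,0,0.28]},{"jaw":1,"xyz":[-60,150,30],"angular":[0,0,0.28]},{"jaw":1,"xyz":[-60,150,30],"angular":[0,0,0.28]},{"jaw":1,"xyz":[-60,150,30],"angular":[0,0,0.28]}]'
python3 - <<'E'
from h import *
s=ctrl.read_state();print(s['eef_pos'],s['tool_rot'],np.round(s['qpos'],2))
im,d=viewer.get_image('wrist');cv2.imwrite('pics/w1.png',im[:,:,::-1])
for t in ['handle','clip','channel']:
    for r in silhouettes('wrist',t)[:1]:
        p=pts('wrist',d,r['pixels']);h=p[:,2]
        top=p[h>np.percentile(h,95)-6]
        print(t,round(r['score'],2),np.percentile(h,[2,50,98]).round(),np.median(top,0).round(1),cv2.minAreaRect(top[:,:2].astype(np.float32)))
E
```

```text
clock: 2.72
eef_pos: [576.1, -190.0, 220.1]
tool_rot: [-3.14, -0.0, 0.27]
force: [0.5, -0.4, -0.3]
width: 84.9
gripper_force: 0.0
[ 576.13696324 -190.03564878  220.10484126] [-3.14005882e+00 -6.88058325e-05  2.70457275e-01] [-0.13  0.69  0.69  1.69 -0.52  0.95 -0.55]
handle 0.58 [ 41.  88. 132.] [ 578.6 -195.1  131.4] ((577.3373413085938, -195.70054626464844), (33.58387756347656, 15.49267578125), 15.394775390625)
clip 0.73 [32. 65. 67.] [ 559.1 -125.1   65.6] ((558.1633911132812, -124.38736724853516), (38.97883987426758, 20.079689025878906), 15.22783374786377)
channel 0.65 [14. 36. 38.] [539.1 -52.7  36.8] ((549.9720458984375, -95.8194580078125), (37.61043167114258, 412.3763122558594), 15.291321754455566)
```

View pics/w1.png

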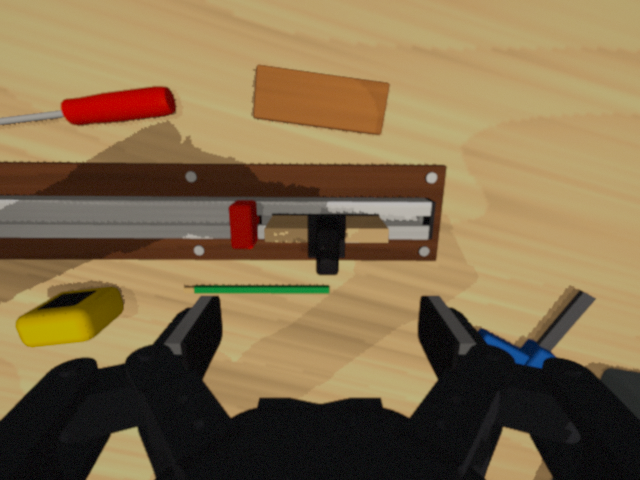

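The wrist view shows the handle at (327,240), centred between the fingers, with the track lined up to the jaws and the clip at (243,225). I'll descend and grip.

```bash
python3 -m creep '[{"jaw":1,"xyz":[-1,5.5,40],"angular":[0,0,0.006]},{"jaw":1,"xyz":[-1,5.5,75],"angular":[0,0,0.006]},{"jaw":1,"xyz":[-1,5.5,95],"angular":[0,0,0.006]},{"jaw":1,"xyz":[-1,5.5,104],"angular":[0,0,0.006]},{"jaw":1,"xyz":[-1,5.5,104],"angular":[0,0,0.006]},{"jaw":1,"xyz":[-1,5.5,104],"angular":[0,0,0.006]}]'
python3 -m creep '[{"jaw":-0.3,"xyz":[0,0,0],"angular":[0,0,0]},{"jaw":-0.3,"xyz":[0,0,0],"angular":[0,0,0]},{"jaw":-0.3,"xyz":[0,0,0],"angular":[0,0,0]},{"jaw":-1,"xyz":[0,0,0],"angular":[0,0,0]},{"jaw":-1,"xyz":[0,0,0],"angular":[0,0,0]},{"jaw":-1,"xyz":[0,0,0],"angular":[0,0,0]},{"jaw":-1,"xyz":[0,0,0],"angular":[0,0,0]},{"jaw":-1,"xyz":[0,0,0],"angular":[0,0,0]}]'
```

```text
clock: 3.68
eef_pos: [577.3, -197.1, 117.4]
tool_rot: [3.14, -0.002, 0.264]
force: [0.5, -0.2, -0.1]
width: 85.2
gripper_force: 0.0
clock: 4.68
eef_pos: [576.6, -196.7, 116.5]
tool_rot: [-3.141, -0.0, 0.264]
force: [-1.0, 2.7, 5.2]
width: 15.3
gripper_force: 59.5
```

```bash
cat > f.py <<'E'
from h import *
import sys
F=[];P=[]
s=ctrl.read_state();u=np.array([-.262,.965,0])
f=-float(np.dot(s['force'],u));print('push',round(f,1),'lat',round(float(np.dot(s['force'],[.965,.262,0])),1),'z',round(s['force'][2],1),'s',round(float(np.dot(np.array(s['eef_pos'])-[576.6,-196.7,0],u)),1),'t',s['clock'],'w',round(s['width'],1))
if len(sys.argv)>1 and f>float(sys.argv[1]): sys.exit(1)
E
python3 f.py
python3 -m creep '[{"jaw":-1,"xyz":[0,-1,0],"angular":[0,0,0]},{"jaw":-1,"xyz":[0,-3,0],"angular":[0,0,0]},{"jaw":-1,"xyz":[0,-5,0],"angular":[0,0,0]},{"jaw":-1,"xyz":[0,-7,0],"angular":[0,0,0]},{"jaw":-1,"xyz":[0,-9,0],"angular":[0,0,0]}]' >/dev/null; python3 f.py 9 && python3 -m creep '[{"jaw":-1,"xyz":[0,-3,0],"angular":[0,0,0]},{"jaw":-1,"xyz":[0,-6,0],"angular":[0,0,0]},{"jaw":-1,"xyz":[0,-9,0],"angular":[0,0,0]},{"jaw":-1,"xyz":[0,-12,0],"angular":[0,0,0]},{"jaw":-1,"xyz":[0,-15,0],"angular":[0,0,0]},{"jaw":-1,"xyz":[0,-18,0],"angular":[0,0,0]},{"jaw":-1,"xyz":[0,-20,0],"angular":[0,0,0]}]' >/dev/null; python3 f.py 9 && python3 -m creep '[{"jaw":-1,"xyz":[0,-3,0],"angular":[0,0,0]},{"jaw":-1,"xyz":[0,-6,0],"angular":[0,0,0]},{"jaw":-1,"xyz":[0,-9,0],"angular":[0,0,0]},{"jaw":-1,"xyz":[0,-12,0],"angular":[0,0,0]},{"jaw":-1,"xyz":[0,-15,0],"angular":[0,0,0]},{"jaw":-1,"xyz":[0,-18,0],"angular":[0,0,0]},{"jaw":-1,"xyz":[0,-20,0],"angular":[0,0,0]}]' >/dev/null; python3 f.py
```

```text
push -2.9 lat -0.3 z 5.2 s 0.0 t 4.675 w 15.3
push 0.7 lat -1.1 z 5.1 s 8.8 t 5.3 w 15.0
push 4.5 lat -1.1 z 4.4 s 28.9 t 6.175 w 14.8
push 4.9 lat -0.5 z 5.9 s 49.0 t 7.05 w 15.2
```

```bash
(
python3 -m creep '[{"jaw":-1,"xyz":[0,-1.3,0],"angular":[0,0,0]},{"jaw":-1,"xyz":[0,-2.5,0],"angular":[0,0,0]}]' >/dev/null && python3 f.py 6.3 &&
python3 -m creep '[{"jaw":-1,"xyz":[0,-1.3,0],"angular":[0,0,0]},{"jaw":-1,"xyz":[0,-2.5,0],"angular":[0,0,0]}]' >/dev/null && python3 f.py 6.3 &&
python3 -m creep '[{"jaw":-1,"xyz":[0,-1.3,0],"angular":[0,0,0]},{"jaw":-1,"xyz":[0,-2.5,0],"angular":[0,0,0]}]' >/dev/null && python3 f.py 6.3 &&
python3 -m creep '[{"jaw":-1,"xyz":[0,-1.3,0],"angular":[0,0,0]},{"jaw":-1,"xyz":[0,-2.5,0],"angular":[0,0,0]}]' >/dev/null && python3 f.py 6.3 &&
python3 -m creep '[{"jaw":-1,"xyz":[0,-1.3,0],"angular":[0,0,0]},{"jaw":-1,"xyz":[0,-2.5,0],"angular":[0,0,0]}]' >/dev/null && python3 f.py 6.3 &&
python3 -m creep '[{"jaw":-1,"xyz":[0,-1.3,0],"angular":[0,0,0]},{"jaw":-1,"xyz":[0,-2.5,0],"angular":[0,0,0]}]' >/dev/null && python3 f.py 6.3 &&
python3 -m creep '[{"jaw":-1,"xyz":[0,-1.3,0],"angular":[0,0,0]},{"jaw":-1,"xyz":[0,-2.5,0],"angular":[0,0,0]}]' >/dev/null && python3 f.py 6.3 &&
python3 -m creep '[{"jaw":-1,"xyz":[0,-1.3,0],"angular":[0,0,0]},{"jaw":-1,"xyz":[0,-2.5,0],"angular":[0,0,0]}]' >/dev/null && python3 f.py 6.3 &&
python3 -m creep '[{"jaw":-1,"xyz":[0,-1.3,0],"angular":[0,0,0]},{"jaw":-1,"xyz":[0,-2.5,0],"angular":[0,0,0]}]' >/dev/null && python3 f.py 6.3 &&
python3 -m creep '[{"jaw":-1,"xyz":[0,-1.3,0],"angular":[0,0,0]},{"jaw":-1,"xyz":[0,-2.5,0],"angular":[0,0,0]}]' >/dev/null && python3 f.py 6.3 &&
python3 -m creep '[{"jaw":-1,"xyz":[0,-1.3,0],"angular":[0,0,0]},{"jaw":-1,"xyz":[0,-2.5,0],"angular":[0,0,0]}]' >/dev/null && python3 f.py 6.3 &&
python3 -m creep '[{"jaw":-1,"xyz":[0,-1.3,0],"angular":[0,0,0]},{"jaw":-1,"xyz":[0,-2.5,0],"angular":[0,0,0]}]' >/dev/null && python3 f.py 6.3 &&
python3 -m creep '[{"jaw":-1,"xyz":[0,-1.3,0],"angular":[0,0,0]},{"jaw":-1,"xyz":[0,-2.5,0],"angular":[0,0,0]}]' >/dev/null && python3 f.py 6.3 &&
python3 -m creep '[{"jaw":-1,"xyz":[0,-1.3,0],"angular":[0,0,0]},{"jaw":-1,"xyz":[0,-2.5,0],"angular":[0,0,0]}]' >/dev/null && python3 f.py 6.3 &&
python3 -m creep '[{"jaw":-1,"xyz":[0,-1.3,0],"angular":[0,0,0]},{"jaw":-1,"xyz":[0,-2.5,0],"angular":[0,0,0]}]' >/dev/null && python3 f.py 6.3 &&
python3 -m creep '[{"jaw":-1,"xyz":[0,-1.3,0],"angular":[0,0,0]},{"jaw":-1,"xyz":[0,-2.5,0],"angular":[0,0,0]}]' >/dev/null && python3 f.py 6.3 &&
python3 -m creep '[{"jaw":-1,"xyz":[0,-1.3,0],"angular":[0,0,0]},{"jaw":-1,"xyz":[0,-2.5,0],"angular":[0,0,0]}]' >/dev/null && python3 f.py 6.3 &&
python3 -m creep '[{"jaw":-1,"xyz":[0,-1.3,0],"angular":[0,0,0]},{"jaw":-1,"xyz":[0,-2.5,0],"angular":[0,0,0]}]' >/dev/null && python3 f.py 6.3
)
```

```text
push 4.0 lat -1.4 z 5.4 s 51.4 t 7.3 w 15.0
push 4.0 lat -1.3 z 6.3 s 53.9 t 7.55 w 15.0
push 4.3 lat -1.7 z 5.4 s 56.4 t 7.8 w 15.5
push 4.6 lat -0.6 z 5.8 s 58.9 t 8.05 w 15.4
push 3.8 lat -1.7 z 6.1 s 61.4 t 8.3 w 15.0
push 5.0 lat -1.7 z 5.7 s 63.9 t 8.55 w 15.5
push 4.4 lat -1.7 z 5.6 s 66.4 t 8.8 w 15.2
push 4.6 lat -1.3 z 5.8 s 68.9 t 9.05 w 15.1
push 4.4 lat -0.7 z 6.0 s 71.4 t 9.3 w 15.1
push 6.2 lat -0.9 z 5.2 s 73.7 t 9.55 w 14.8
push 8.6 lat -1.1 z 3.1 s 75.1 t 9.8 w 15.1
```

The tight spot shows from s≈73 mm on. I'll press a little further.

```bash
python3 -m creep '[{"jaw":-1,"xyz":[0,0,0],"angular":[0,0,0]}]' >/dev/null;python3 f.py; python3 -m creep '[{"jaw":-1,"xyz":[0,-0.5,0],"angular":[0,0,0]},{"jaw":-1,"xyz":[0,-0.9,0],"angular":[0,0,0]},{"jaw":-1,"xyz":[0,-0.9,0],"angular":[0,0,0]}]' >/dev/null;python3 f.py;  python3 -m creep '[{"jaw":-1,"xyz":[0,0,0],"angular":[0,0,0]}]'>/dev/null;python3 f.py
```

```text
push 7.0 lat -0.6 z 3.6 s 75.2 t 9.925 w 15.1
push 7.0 lat -0.1 z 3.0 s 75.5 t 10.3 w 14.6
push 8.4 lat -0.9 z 2.3 s 75.5 t 10.425 w 15.1
```

```bash
python3 -m creep '[{"jaw":-1,"xyz":[0,-0.7,0],"angular":[0,0,0]},{"jaw":-1,"xyz":[0,-1.4,0],"angular":[0,0,0]},{"jaw":-1,"xyz":[0,-1.4,0],"angular":[0,0,0]}]' >/dev/null;python3 f.py;  python3 -m creep '[{"jaw":-1,"xyz":[0,0,0],"angular":[0,0,0]}]'>/dev/null;python3 f.py;  python3 -m creep '[{"jaw":-1,"xyz":[0,0,0],"angular":[0,0,0]}]'>/dev/null;python3 f.py
```

```text
push 9.0 lat -0.4 z 1.8 s 76.3 t 10.8 w 15.3
push 8.9 lat -0.6 z 2.0 s 76.3 t 10.925 w 14.9
push 10.0 lat -0.3 z 1.7 s 76.3 t 11.05 w 15.1
```

```bash
python3 -m creep '[{"jaw":-1,"xyz":[0,-0.3,0],"angular":[0,0,0]},{"jaw":-1,"xyz":[0,-0.6,0],"angular":[0,0,0]},{"jaw":-1,"xyz":[0,-0.6,0],"angular":[0,0,0]},{"jaw":-1,"xyz":[0,-0.6,0],"angular":[0,0,0]}]' >/dev/null;python3 f.py
python3 -m creep '[{"jaw":-1,"xyz":[0,1,0],"angular":[0,0,0]},{"jaw":-1,"xyz":[0,3,0],"angular":[0,0,0]},{"jaw":-1,"xyz":[0,6,0],"angular":[0,0,0]},{"jaw":-1,"xyz":[0,9,0],"angular":[0,0,0]},{"jaw":-1,"xyz":[0,13,0],"angular":[0,0,0]},{"jaw":-1,"xyz":[0,17,0],"angular":[0,0,0]},{"jaw":-1,"xyz":[0,21,0],"angular":[0,0,0]},{"jaw":-1,"xyz":[0,25,0],"angular":[0,0,0]},{"jaw":-1,"xyz":[0,28,0],"angular":[0,0,0]},{"jaw":-1,"xyz":[0,29,0],"angular":[0,0,0]},{"jaw":-1,"xyz":[0,29,0],"angular":[0,0,0]}]' >/dev/null;python3 f.py
cat > gap.py <<'E'
from h import *
u=np.array([-.262,.965]);o=np.array([542.5,-70.3])
for c in ['top','side','wrist']:
    im,d=viewer.get_image(c)
    cv2.imwrite(f'pics/{c}_{ctrl.read_state()["clock"]:.2f}.png',im[:,:,::-1])
    K=np.ones((480,640),bool);K[d<=0]=0
    p=pts(c,d,K);col=im[K]
    a=(p[:,:2]-o)@u;b=(p[:,:2]-o)@np.array([.965,.262])
    i=im.astype(int)[K];red=(i[:,0]>2*i[:,1])&(i[:,0]>90)
    k=red&(abs(b)<21)&(p[:,2]>40)&(p[:,2]<70)
    w=~red&(i[:,0]>80)&(abs(b)<8)&(p[:,2]>45)&(p[:,2]<95)
    h=(abs(b)<18)&(p[:,2]>122)&(p[:,2]<134)
    for n,q in (('clip',k),('wood',w),('handle',h)):
        print(c,n,q.sum(),np.percentile(a[q],[0.5,2,50,98,99.5]).round(1) if q.sum() else '')
E
python3 gap.py; ls pics
```

```text
push 10.3 lat -0.9 z 1.6 s 76.5 t 11.55 w 15.0
push -0.5 lat -1.9 z 8.8 s 52.6 t 12.925 w 15.0
top clip 409 [-6.4 -6.1  3.  11.8 12.2]
top wood 16 [-30.4 -30.4 -29.4  13.   13.1]
top handle 0 
side clip 559 [ -7.5  -7.1  -2.1 865.7 867.6]
side wood 1358 [-129.5 -129.   -97.3  796.2  824.5]
side handle 346 [-100.1  -99.7  -78.3 1422.3 1428.8]
wrist clip 3320 [-8.3 -8.2 -2.2 10.2 10.9]
wrist wood 6167 [-128.9 -127.8  -81.   -31.5  -30.4]
wrist handle 4276 [-100.3  -97.   -79.7  -62.5  -59.6]
side0.png
side_13.03.png
top0.png
top_12.97.png
w1.png
wrist_13.07.png
```

Run:
```python
import cv2
im=cv2.imread('pics/wrist_13.07.png');cv2.imwrite('pics/wz.png',cv2.resize(im[150:330,100:420],None,fx=2.5,fy=2.5,interpolation=2))
im=cv2.imread('pics/side_13.03.png');cv2.imwrite('pics/sz.png',cv2.resize(im[230:380,230:430],None,fx=4,fy=4,interpolation=2))
```

```text
(no output)
```

View pics/wz.png

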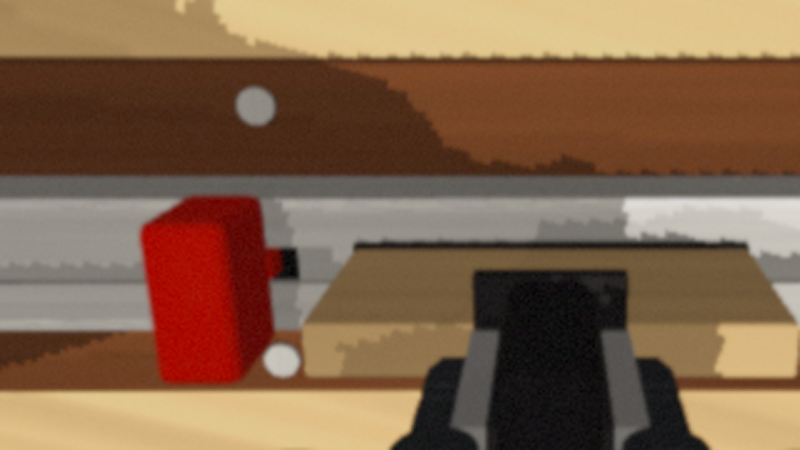

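View pics/sz.png

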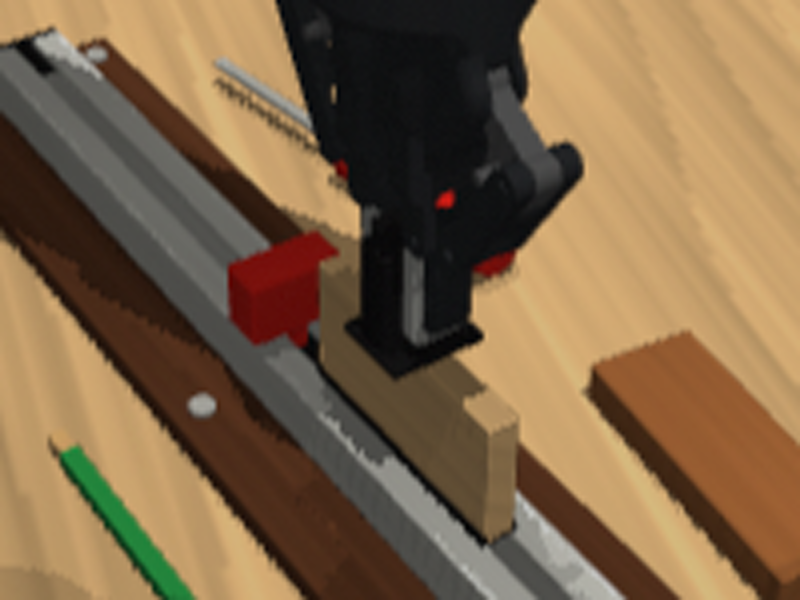

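The wrist crop shows the nose's top edge at x≈305, the panel's rear edge at x≈798 and the clip's tail-top edge from (222,235) to (240,380). The side crop shows the clip upright with a gap behind it. I'll turn those edges into millimetres.

Run:
```python
from h import *
m=viewer.camera_model('wrist');K=np.array([[m['fx'],0,m['cx']],[0,m['fy'],m['cy']],[0,0,1.]]);T=np.array(m['T'])
u=np.array([-.262,.965]);o=np.array([542.5,-70.3])
for n,x,y,z in [('nose',305,323,90),('nose',303,375,90),('rear',775,323,90),('rear',798,375,90),('tail',222,238,65),('tail',240,380,65),('front',145,235,65),('front',163,380,65)]:
    q=cv2.undistortPoints(np.array([[[100+x/2.5,150+y/2.5]]]),K,np.array(m['dist'],float))[0,0]
    r=T[:3,:3]@np.r_[q,1];p=T[:3,3]+r*(z-T[2,3])/r[2]
    print(n,((p[:2]-o)@u).round(1),((p[:2]-o)@[.965,.262]).round(1))
```

```text
nose -32.0 6.9
nose -30.7 -4.3
rear -123.8 7.0
rear -129.2 -4.2
tail -7.4 16.3
tail -7.6 -18.4
front 9.5 17.0
front 10.2 -18.4
```

All the estimates give a gap of about 21 mm, so I'll draw back 4 mm more.

```bash
python3 -m creep '[{"jaw":-1,"xyz":[0,2,0],"angular":[0,0,0]},{"jaw":-1,"xyz":[0,4,0],"angular":[0,0,0]},{"jaw":-1,"xyz":[0,4,0],"angular":[0,0,0]},{"jaw":-1,"xyz":[0,4,0],"angular":[0,0,0]}]' >/dev/null;python3 f.py
python3 -m creep '[{"jaw":-0.5,"xyz":[0,0,0],"angular":[0,0,0]},{"jaw":-0.2,"xyz":[0,0,0],"angular":[0,0,0]},{"jaw":0.2,"xyz":[0,0,0],"angular":[0,0,0]},{"jaw":0.2,"xyz":[0,0,0],"angular":[0,0,0]},{"jaw":0.2,"xyz":[0,0,0],"angular":[0,0,0]},{"jaw":0.2,"xyz":[0,0,0],"angular":[0,0,0]}]';python3 f.py
```

```text
push -0.1 lat -2.0 z 8.9 s 48.5 t 13.575 w 15.2
clock: 14.32
eef_pos: [564.5, -151.9, 116.3]
tool_rot: [-3.141, 0.0, 0.264]
force: [-0.4, 0.5, 0.1]
width: 51.0
gripper_force: 0.0
push -0.6 lat -0.3 z 0.1 s 46.4 t 14.325 w 51.0
```

```bash
python3 -m creep '[{"jaw":0.2,"xyz":[0,0,10],"angular":[0,0,0]}]' >/dev/null <<< '' ; python3 f.py
```

```text
push 0.8 lat -0.4 z 0.4 s 46.0 t 14.45 w 51.2
```

That row went down instead of up (tool z points down). There was no contact force. Now I'll retreat upward.

```bash
python3 -m creep '[{"jaw":0.2,"xyz":[0,0,-10],"angular":[0,0,0]},{"jaw":0.2,"xyz":[0,0,-30],"angular":[0,0,0]},{"jaw":0.2,"xyz":[0,0,-60],"angular":[0,0,0]},{"jaw":0.2,"xyz":[0,0,-100],"angular":[0,0,0]},{"jaw":0.2,"xyz":[-60,0,-130],"angular":[0,0,0]},{"jaw":0.2,"xyz":[-120,0,-130],"angular":[0,0,0]},{"jaw":0.2,"xyz":[-120,0,-130],"angular":[0,0,0]},{"jaw":0.2,"xyz":[-120,0,-130],"angular":[0,0,0]}]'; python3 gap.py
python3 - <<'E'
import cv2,glob
f=sorted(glob.glob('pics/wrist_*'))[-1];cv2.imwrite('pics/v.png',cv2.imread(f))
f=sorted(glob.glob('pics/top_*'))[-1];cv2.imwrite('pics/t.png',cv2.resize(cv2.imread(f)[170:360,190:450],None,fx=3,fy=3,interpolation=2))
E
```

```text
clock: 15.45
eef_pos: [449.4, -183.2, 236.9]
tool_rot: [3.141, -0.002, 0.264]
force: [0.6, -0.3, -1.1]
width: 51.2
gripper_force: 0.0
top clip 425 [-6.6 -6.3  2.8 12.1 12.4]
top wood 476 [-132.7 -131.4  -66.4  -34.6  -33.6]
top handle 382 [-90.8 -90.2 -81.7 -74.9 -74.6]
side clip 629 [ -7.2  -6.9  -2.2 866.1 868.9]
side wood 1389 [-133.5 -133.1 -100.7  801.2  822.3]
side handle 419 [ -91.2  -90.8  -84.4 1220.6 1426.8]
wrist clip 1570 [-8.2 -8.1 -0.5 10.6 11.3]
wrist wood 1812 [-133.  -132.   -68.4  -34.6   11.3]
wrist handle 1523 [-91.2 -91.1 -83.7 -76.2 -76. ]
```

View pics/v.png

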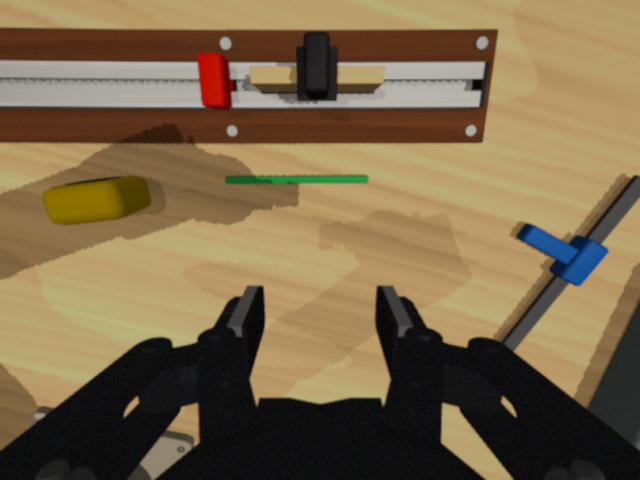

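View pics/t.png

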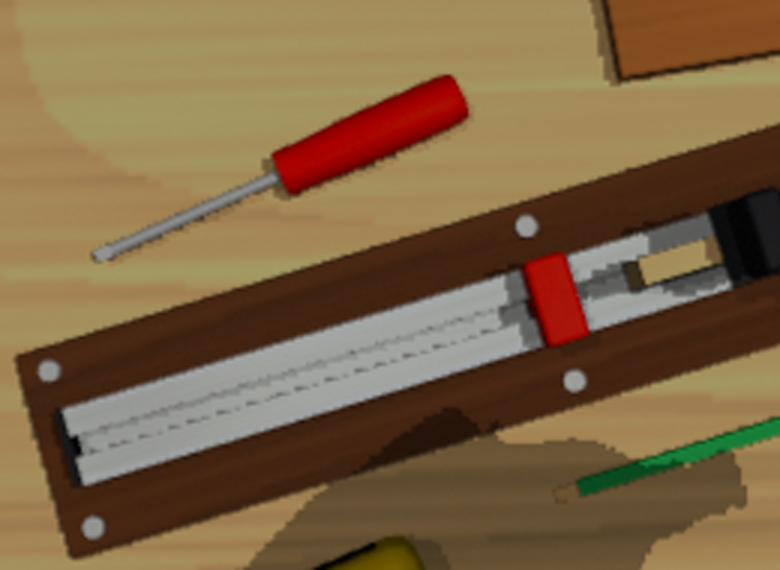

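The wrist view shows the clip at (214,80) and the panel's nose at x≈250; nothing beside the track has moved. The top crop shows the clip at (557,300) with a clear gap behind it. The gap measures about 25.5 mm from both cameras, and the robot is clear.

```bash
python3 -c "
from cell import ctrl
print(ctrl.finish_job())"
```

```text
the job is handed in; nothing more can be done
None
```

The job is handed in: the panel pushed the clip up against the tight spot with about 10 N (last reading 10.3 N), then was drawn back to a gap of about 25.5 mm and let go, with the clip left standing at the tight spot and nothing beside the track seen to move.

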